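# Load a plaster core into the mould store's roll-down chute

### The job

Take the collared plaster core out of its cradle and lay it gently across the loading ledge at the top of the wooden chute, the right way round: its wide collar over the open slot that runs along one side of the chute floor. Let go so that it rests there, then push it over the crest so that it rolls down by itself, under the gate, and comes to rest against the stop at the bottom. Leave the mug and the two plaster moulds on the bench where they are.

Things in the scene. Friction and masses are not known exactly. Their poses are not given: they have to be found in the camera images.
- core: White plaster core, round, 130 mm long, lying on its side, 0.3 to 0.6 kg: a plain body 56 mm in diameter, 110 mm long, with a collar 80 mm in diameter, 20 mm thick at one end. Origin on its axis at mid-length; x axis along it, towards the collar (body x -65 to +45 mm, collar +45 to +65); y, z turn as it rolls. It starts level in the cradle, axis 62 mm above the table.
- core_collar (a point): Centre of the core's collar, on the axis, 55 mm from the core's origin.
- core_grip (a point): Point on the core's axis at x = -10 mm, the middle of its plain body (55 mm from either end of it), free between the cradle's supports: a good place to grip, fingers either side of the 56 mm body. The dark bands nearer the ends are flat. The plaster is smooth (friction 0.4 to 0.6). The centre of mass lies at x = +8 mm.
- cradle: Wooden cradle fixed to the table: base 125 x 90 x 12 mm with two V-shaped supports under the core's body, 12 mm thick, at x = -48 and +28 mm, up to about 55 mm high. Origin on the table under the middle of the core; x axis along the core, towards its collar at the start.
- chute: Wooden gravity chute fixed to the table, 214 mm wide, 385 mm long. Origin on the table below the middle of the crest, the floor's highest line (115 mm up). Its y axis is level and points to the loading end: ledge at +y, run going down to -y. Its x axis is level, across the chute, to the slot's side. Side boards' inner faces at x = -73 and +73 mm, rising 35 mm above the floor.
- chute_slot (a point): Mid-width of the open slot at the crest. The floor plank covers chute x = -73 to +36 mm; from +36 to +73 mm there is no floor, along the whole length. The collar hangs here, 12 mm below floor level, while the body lies on the plank. The right way round, the core's x axis is along the chute's x axis, its origin at x = 0 with 8 mm of play either way.
- chute_ledge (a point): Ledge surface under the core at rest: chute x = 0, y = +44 mm, 109 mm above the table. From the crest (y = 0) the ledge slopes back at 8 degrees to a kerb at y = +70 mm (12 mm thick, 16 mm high, top about 121 mm above the table). A core let go on it rolls back and rests against the kerb, origin at about chute y = +45 mm, 137 mm above the table.
- chute_gate (a point): Underside of the gate, a batten across the chute at y = -130 mm, 67 mm above the floor there, from x = -73 to +28 mm. The cross-piece on it is 30 mm long in y, its top 193 mm above the table. The 56 mm body passes below; a collar riding on the plank (wrong way round) does not.
- chute_stop (a point): Foot of the stop (45 mm high) at the bottom of the run: chute x = 0, y = -285 mm, on the floor. The run slopes down to it at 9 degrees from the crest. A core at rest against it has its origin at about chute y = -257 mm, 103 mm above the table.
- mould: Bystander: eight-sided plaster mould with a strap, 124 mm across, 90 mm high; origin at the centre of its underside.
- mug: Bystander: white mug, 80 mm across, 95 mm high; origin at the centre of its underside.
- block: Bystander: strapped plaster mould block 110 x 70 x 50 mm; origin at the centre of its underside.
There are look-alikes about, which are no part of the job. Leave any blue or turquoise look-alike of the core alone.

How it is judged (in metres and radians):
On the way:
1. the core lies on the loading ledge, collar over the slot, let go and at rest (y of core in the frame of chute between 0.01 and 0.07 m and z of core in the frame of chute between 0.125 and 0.147 m and x of core_collar in the frame of chute above 0.04 m and linear speed of core below 0.03 m/s and contact force between the fingers and core below 0.1 N), for 0.2 s.
At the end, for the whole second after the job is handed in: The core rests against the stop at the bottom of the chute (its origin within 15 mm of there along the chute), lying on the plank across the chute within 0.2 rad, with its collar in the slot, still and untouched (y of core in the frame of chute between -0.272 and -0.242 m and z of core in the frame of chute between 0.09 and 0.115 m and x of core_collar in the frame of chute above 0.04 m and angle between the x axis of core and the x axis of chute, either way round below 0.2 rad and linear speed of core below 0.02 m/s).
It fails at once if the core is touched by the fingers once past the gate: it must roll down by itself (y of core in the frame of chute below -0.15 m and horizontal distance between core and chute_stop below 0.15 m and contact force between the fingers and core above 0.3 N).
It fails at once if the core is dropped into the chute from more than 25 mm above the ledge (horizontal distance between core and chute_ledge below 0.09 m and z of core in the frame of chute above 0.166 m and contact force between the fingers and core below 0.05 N).
It fails at once if the mug or one of the two moulds on the bench is shifted by more than 30 mm (distance of any of mould, block, mug from where it was at the start of the episode above 0.03 m).
It also fails if it takes over 54 s, if anything falls off the work surface, if the arm or the gripper's body presses on something with over 40 N, if the wrist force passes 120 N, or if a joint passes its speed limit or range.

### The arm

A 7-joint arm with a two-finger parallel gripper is mounted at the origin on the work surface. World frame = base frame: x ahead of the robot, y to its left, z up, the work surface at z = 0. Lengths are in m, angles in degrees, forces in N, time in s.
With the tool pointing down it reaches from about 0.4 to 0.85 m from the base axis. Payload 6.9 kg.
Tool frame: the origin (TCP) lies at the very end of the fingers, on their centre line; the grasp point (between the pads) lies 19 mm behind it (r.pinch_z is the distance from the TCP to the grasp point, in m); z points along the fingers, y is the line along which they close (so a half turn about z gives the same grasp; the last joint's range is limited). The gripper opens to 85 mm and grips with 20 to 120 N. Pads are 22 mm wide; open, the fingers measure 114 mm over their backs; the gripper's body (76 mm by 85 mm) begins 54 mm behind the grasp point. The pads swing forward as they close: fully open they stand 13 mm farther back than shut.
Start: joints at [-59.101, 29.078, -13.613, 85.955, 7.202, 65.827, -8.869], TCP at [0.263, 0.567, 0.231] pointing down, gripper open.
Joint ranges: [-176.47, 176.47], [-13.61, 117.27], [-81.72, 77.17], [0.22, 143.17], [-87.28, 267.28], [10, 112.55], [-165.47, 165.47]. Speed limits (degrees/s): [136.94, 136.94, 180, 180, 180, 180, 180].

### API

Orientations are given as [roll, pitch, yaw] about the fixed x, y, z axes, in that order (R = Rz(yaw) Ry(pitch) Rx(roll)).
In Python, from rig import r gives the robot as it stands.
- The arm moves only by the tool send_rows, never from a script. Its argument "series" is a list of rows, each a list of 7 numbers: the shift along the world's x, y, z in mm, then the turn, a rotation vector about the world's x, y, z in rad, then the closure, from 0 (fully open) to 1 (shut). In form: [[tx, ty, tz, rx, ry, rz, jaw], ...]. A call has exactly 10 rows; each row is the pose to reach, as a shift and turn from the pose commanded when the call began; what a row does not reach only later rows make up. A row lasts 1/8 s, in which the tool goes at most 62.5 mm and 10.7 degrees, less where a joint would pass 70% of its speed; a pose out of reach is approached as far as the arm can. A call with a gripper value outside its range is refused whole. The fingers move at their own pace and stop on an object; the grip force is fixed at half the most. Time passes only in rows, so rows that repeat a pose let the fingers close, or fill a call up. It gives the time, the measured TCP pose, the force, the opening and the grip force at its end, in the units of the state.
- r.state(): the state, without advancing time (a new reading comes with each control period).
- r.grab_frame(name): name is "scene" or "side" or "wrist"; returns (picture, depth): 400x640x3 uint8, red, green, blue; 400x640 float32, m along the optical axis (not along the pixel's ray), 0 where there is no reading.
- r.camera_info(name): a dict with "fx", "fy", "cx", "cy" (pixels), "R" (3x3) and "t" (3): a world point X has camera coordinates R X + t. Camera axes: x right, y down, z forward; pixel columns grow to the right and rows downward; lengths in m; the calibration is good to about 2 mm. A picture is of the moment at which its call begins: read the wrist's pose just before it. camera_info takes no time and is no camera call; for the wrist camera it gives the pose at the moment of the call.
- r.close_job(): hands the job in; it is judged then, once.
Trained networks look in the newest picture that a camera, given by its name, has taken for a name from the list of things; names that differ only in an ending like _2 or _b are one class to them, and where a whole thing is asked for, a point or a joint stands for the part that bears it (a point fixed in the world has none). Each returns a list of dicts, best first, with "confidence" (0 to 1); they miss things now and then, are a little off and sometimes report something else, mostly with a low value. They report only what shows in the picture. A call takes as long as a camera call. They do not tell look-alikes from the thing itself.
- r.search_frame(camera, name): "pixel" ([column, row] in pixels, amid what is visible of it).
- r.pinpoint(camera, name): "pixel" ([column, row] in pixels: a listed point, or the origin of a listed thing).
The state is a dict: "t": time; "joint_positions": joint angles; "dq": joint speeds; "joint_efforts": joint torques, N m; "eef_pos": TCP position; "orientation": TCP orientation; "ft_force": force on the tool from outside, world axes, zero at the start; "ft_torque": the same for the moment, N m; "gripper_width": finger opening in m; "gripper_force": force on a finger pad.
Only numpy, scipy, OpenCV 4.12 (cv2) and the standard library are available. Lean on these libraries where they do the work, as an engineer would, in place of code of your own. Each camera call takes 0.05 s, during which the arm holds its last target. There are 200 camera calls.

## Working session

There is one attempt and no reset: what is moved stays moved. The work goes in short steps, Python scripts to look and compute and a tool call to move; the robot and the scene stay as the last step left them, time stands still between calls to the robot, and variables do not carry over. Pictures are saved under pics/ and viewed, at most 10 in all, crops included, and the job is handed in when it is done.

Besides the shell and the picture viewer there is one more tool, called after "Call:" as name([rows], argument=value, ...), one row to a line, values as JSON. send_rows: Moves the arm, as the interface text tells. Its arguments: {"type":"object","properties":{"series":{"type":"array"}},"required":["series"]}

```bash
ls; mkdir -p pics
cat > h.py <<'E'
from rig import r
import numpy as np, cv2
def ray(info,p):
    R=np.array(info["R"]);t=np.array(info["t"])
    d=R.T@np.array([(p[0]-info["cx"])/info["fx"],(p[1]-info["cy"])/info["fy"],1.0])
    return -R.T@t,d
def onz(info,p,z):
    c,d=ray(info,p); return c+d*(z-c[2])/d[2]
def dep(info,D,p,k=2):
    u,v=int(round(p[0])),int(round(p[1])); w=D[max(v-k,0):v+k+1,max(u-k,0):u+k+1]; w=w[w>0]
    if not len(w): return None
    c,d=ray(info,p); return c+d*np.median(w)
def proj(info,X):
    x=np.array(info["R"])@np.array(X)+np.array(info["t"]); return [info["fx"]*x[0]/x[2]+info["cx"],info["fy"]*x[1]/x[2]+info["cy"]]
E
python3 - <<'E'
from h import *
np.set_printoptions(precision=3,suppress=True)
for cam in ["scene","side"]:
    im,D=r.grab_frame(cam); info=r.camera_info(cam)
    cv2.imwrite(f"pics/{cam}0.png",im[:,:,::-1]); np.save(f"{cam}D.npy",D)
    for n,z in [("core",.062),("core_collar",.062),("core_grip",.062),("cradle",0),("chute",0),("chute_slot",.115),("chute_ledge",.109),("chute_gate",.161),("chute_stop",.07),("mould",0),("mug",0),("block",0)]:
        for d in r.pinpoint(cam,n)[:3]:
            print(cam,n,np.round(d["pixel"]),round(d["confidence"],2),onz(info,d["pixel"],z),dep(info,D,d["pixel"]))
print(r.state())
E
```

```text
pics
scene core [415. 208.] 0.96 [0.427 0.47  0.062] [0.426 0.47  0.061]
scene core [387. 274.] 0.92 [0.7   0.46  0.062] [0.699 0.46  0.06 ]
scene core [449. 263.] 0.88 [0.586 0.627 0.062] [0.582 0.628 0.056]
scene core_collar [410. 197.] 0.97 [0.394 0.441 0.062] [0.398 0.441 0.068]
scene core_collar [376. 215.] 0.96 [0.512 0.357 0.062] [0.53  0.36  0.091]
scene core_collar [379. 266.] 0.94 [0.684 0.426 0.062] [0.686 0.426 0.066]
scene core_grip [360. 205.] 0.86 [0.495 0.291 0.062] [0.51  0.295 0.087]
scene core_grip [445. 261.] 0.79 [0.583 0.612 0.062] [0.58  0.613 0.056]
scene core_grip [388. 273.] 0.78 [0.694 0.462 0.062] [0.694 0.462 0.061]
scene cradle [363. 219.] 0.58 [ 0.505  0.313 -0.   ] [0.535 0.319 0.051]
scene chute [280. 202.] 0.61 [0.564 0.011 0.   ] [0.64  0.062 0.14 ]
scene chute [241. 168.] 0.53 [ 0.483 -0.2    0.   ] [ 0.586 -0.11   0.169]
scene chute_slot [272. 196.] 0.68 [0.614 0.015 0.115] [0.606 0.009 0.101]
scene chute_slot [248. 130.] 0.2 [ 0.387 -0.205  0.115] [ 0.336 -0.245  0.047]
scene chute_ledge [291. 188.] 0.62 [0.557 0.061 0.109] [0.554 0.059 0.105]
sc
[... 1831 characters left out ...]
56.] 0.84 [ 0.298 -0.272  0.   ] [ 0.281 -0.306  0.052]
side mug [278. 210.] 0.27 [0.49  0.293 0.   ] [0.47  0.246 0.036]
side block [393. 218.] 0.71 [0.801 0.055 0.   ] [ 0.657 -0.106  0.154]
{'t': 1.3, 'joint_positions': array([-59.102,  29.079, -13.614,  85.955,   7.203,  65.827,  -8.869]), 'dq': array([-0.027,  0.059,  0.013, -0.024, -0.147,  0.049,  0.078]), 'joint_efforts': array([  0.002, -62.037,  -2.185, -24.994,   0.014,   0.003,  -0.   ]), 'eef_pos': array([0.263, 0.567, 0.231]), 'orientation': array([-179.999,   -0.001,  155.146]), 'ft_force': array([-0.216, -0.592, -0.14 ]), 'ft_torque': array([-0.039, -0.044, -0.015]), 'gripper_force': 0.0, 'gripper_width': 0.08558043046939316}
```

Run:
```python
import cv2
a=cv2.imread("pics/scene0.png")[90:340,170:500]; cv2.imwrite("pics/a.png",cv2.resize(a,(792,600),interpolation=cv2.INTER_CUBIC))
b=cv2.imread("pics/side0.png")[120:380,190:440]; cv2.imwrite("pics/b.png",cv2.resize(b,(577,600),interpolation=cv2.INTER_CUBIC))
```

```text
(no output)
```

View pics/a.png

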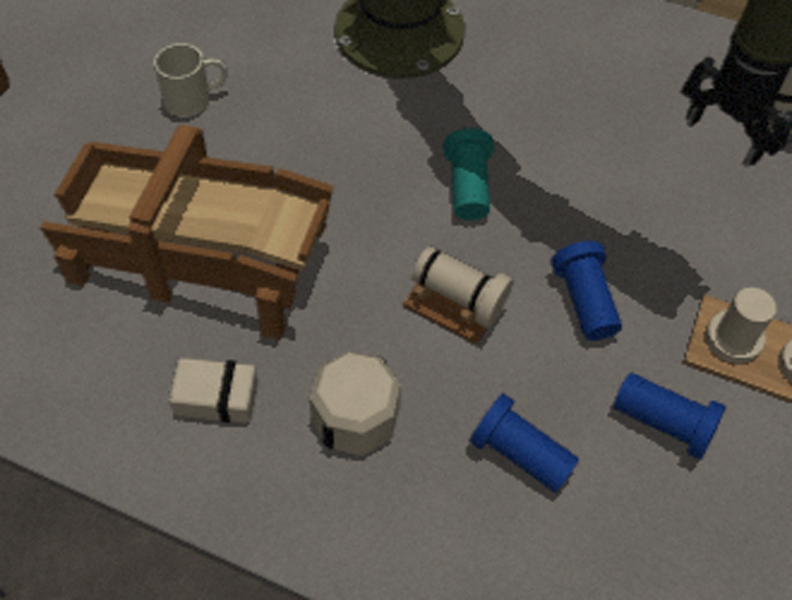

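View pics/b.png

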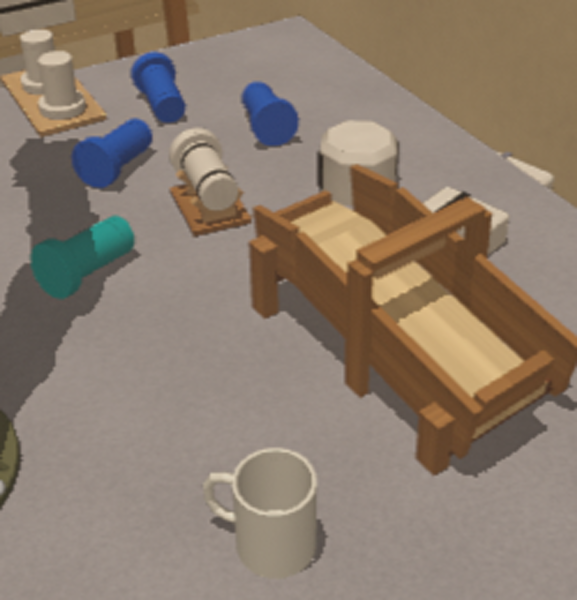

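White core in the wooden cradle at full-picture pixel (362,209) fits; three blue (415,208), (387,274), (449,263) and one turquoise are look-alikes, and so are the white cores standing on the pallet. The enlarged crop already confirms it: white with dark bands, in the cradle, collar towards +y. The slot is on the chute's far (+x) side.

Call:
send_rows([
  [40, -45, 20, 0, 0, -0.17, 0],
  [80, -90, 20, 0, 0, -0.34, 0],
  [120, -135, 20, 0, 0, -0.5, 0],
  [160, -180, 20, 0, 0, -0.67, 0],
  [200, -225, 20, 0, 0, -0.84, 0],
  [235, -265, 20, 0, 0, -1.0, 0],
  [235, -265, 20, 0, 0, -1.17, 0],
  [235, -265, 20, 0, 0, -1.34, 0],
  [235, -265, 20, 0, 0, -1.34, 0],
  [235, -265, 20, 0, 0, -1.34, 0],
])

```text
t: 2.55
eef_pos: [0.4975, 0.3023, 0.2513]
orientation: [-180.0, -0.0, 78.6]
ft_force: [0.4, -0.1, -0.3]
gripper_width: 0.0853
gripper_force: 0.0
```

```bash
cat > w.py <<'E'
from h import *
import sys
np.set_printoptions(precision=4,suppress=True)
s=r.state(); print(s["t"],s["eef_pos"],s["orientation"],s["joint_positions"],s["gripper_width"],s["ft_force"])
info=r.camera_info("wrist"); im,D=r.grab_frame("wrist")
cv2.imwrite(f"pics/{sys.argv[1]}.png",im[:,:,::-1]); np.savez(f"{sys.argv[1]}.npz",D=D,im=im,**{k:np.array(v) for k,v in info.items()})
for n,z in zip(sys.argv[2::2],sys.argv[3::2]):
    for d in r.pinpoint("wrist",n)[:2]:
        print(n,np.round(d["pixel"]),round(d["confidence"],2),onz(info,d["pixel"],float(z)),dep(info,D,d["pixel"]))
E
python3 w.py w1 core .062 core_grip .062 core_collar .062 cradle 0
```

```text
2.55 [0.4975 0.3023 0.2513] [-179.9987   -0.0014   78.6074] [-39.1731  24.2663   8.3779  91.0098  -3.7904  65.0014 -41.3151] 0.08526750842510088 [ 0.4416 -0.0797 -0.2554]
core [174. 247.] 0.88 [0.3082 0.2514 0.062 ] [0.3065 0.2504 0.0593]
core [322. 177.] 0.85 [0.4999 0.3006 0.062 ] [0.5009 0.3065 0.0888]
core_grip [226.  22.] 0.96 [0.4379 0.4698 0.062 ] [0.4371 0.4708 0.0586]
core_grip [324. 186.] 0.92 [0.4999 0.2903 0.062 ] [0.5009 0.2971 0.089 ]
core_collar [465.  40.] 0.76 [0.665  0.4079 0.062 ] [0.6617 0.4072 0.0691]
core_collar [184.  69.] 0.74 [0.3843 0.4379 0.062 ] [0.39   0.4351 0.0767]
```

View pics/w1.png

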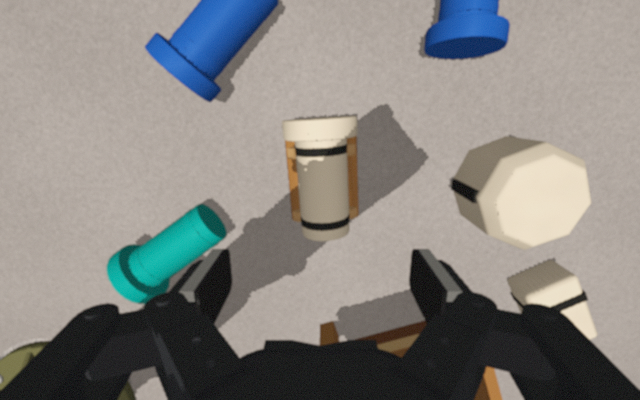

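The wrist picture shows the core at (322,180), collar at the top (321,128). I'll fit its axis from the depth points.

```bash
cat > fit.py <<'E'
from h import *
from scipy.optimize import least_squares
def pts(f,box,zr):
    q=np.load(f); info={k:q[k] for k in ["fx","fy","cx","cy","R","t"]}; D=q["D"]
    v,u=np.mgrid[box[1]:box[3],box[0]:box[2]]; d=D[v,u].ravel()
    c=np.stack([(u.ravel()-info["cx"])/info["fx"]*d,(v.ravel()-info["cy"])/info["fy"]*d,d],1)
    X=(c-info["t"])@info["R"]; return X[(d>0)&(X[:,2]>zr[0])&(X[:,2]<zr[1])]
def axis(X,z0,th0):   # body points; fit cylinder r=28
    m=X.mean(0)
    def f(p):
        a=np.array([np.cos(p[2]),np.sin(p[2])]); n=np.array([-a[1],a[0]])
        return np.hypot((X[:,:2]-p[:2])@n, X[:,2]-p[3])-.028, (X[:,:2]-p[:2])@a
    g=lambda p: np.r_[f(p)[0],(p[:2]-m[:2])@[np.cos(p[2]),np.sin(p[2])]]
    s=least_squares(g,[m[0],m[1],th0,z0],loss="soft_l1",f_scale=.002)
    p=s.x; al=f(p)[1]; return p,al
E
python3 - <<'E'
from fit import *
np.set_printoptions(precision=4,suppress=True)
X=pts("w1.npz",(285,110,360,242),(.064,.12))
C=X[X[:,2]>.094]; print("collar n",len(C),C.mean(0),C[:,2].max())
B=X[(X[:,2]<.0935)]
p,al=axis(B,.062,np.deg2rad(80)); print(p[:2],np.rad2deg(p[2]),p[3],np.percentile(al,[1,99]))
a=np.array([np.cos(p[2]),np.sin(p[2])])
t=np.sort((X[:,:2]-p[:2])@a); print("extent",np.percentile(t,[.5,99.5])); tc=np.sort((C[:,:2]-p[:2])@a); print("collar",np.percentile(tc,[1,99]))
E
```

```text
collar n 988 [0.5075 0.354  0.0987] 0.10320168235471466
[0.4998 0.2983] 81.7684070993267 0.061332273984130256 [-0.0619  0.0657]
extent [-0.0625  0.066 ]
collar [0.0463 0.0659]
```

Call:
send_rows([
  [2, -6, -30, 0, 0, 0.055, 0],
  [2, -6, -60, 0, 0, 0.055, 0],
  [2, -6, -90, 0, 0, 0.055, 0],
  [2, -6, -120, 0, 0, 0.055, 0],
  [2, -6, -145, 0, 0, 0.055, 0],
  [2, -6, -165, 0, 0, 0.055, 0],
  [2, -6, -180, 0, 0, 0.055, 0],
  [2, -6, -195, 0, 0, 0.055, 0],
  [2, -6, -205, 0, 0, 0.055, 0],
  [2, -6, -205, 0, 0, 0.055, 0],
])

```text
t: 4.05
eef_pos: [0.4994, 0.2959, 0.0457]
orientation: [-180.0, 0.0, 81.5]
ft_force: [-0.6, 0.8, 0.3]
gripper_width: 0.0853
gripper_force: 0.0
```

Call:
send_rows([
  [0, 0, 0, 0, 0, 0, 0.15],
  [0, 0, 0, 0, 0, 0, 0.3],
  [0, 0, 0, 0, 0, 0, 0.45],
  [0, 0, 0, 0, 0, 0, 0.6],
  [0, 0, 0, 0, 0, 0, 0.8],
  [0, 0, 0, 0, 0, 0, 1],
  [0, 0, 0, 0, 0, 0, 1],
  [0, 0, 0, 0, 0, 0, 1],
  [0, 0, 0, 0, 0, 0, 1],
  [0, 0, 0, 0, 0, 0, 1],
])

```text
t: 5.3
eef_pos: [0.4991, 0.2965, 0.0471]
orientation: [-180.0, -0.0, 81.6]
ft_force: [-3.2, -0.4, 6.1]
gripper_width: 0.0543
gripper_force: 62.3
```

Run:
```python
from h import *
np.set_printoptions(precision=4,suppress=True)
s=r.state(); print(s)
```

```text
{'t': 5.3, 'joint_positions': array([-36.7016,  36.8627,   5.6899, 105.4184,  -5.6137,  37.9946,
       -36.1532]), 'dq': array([ 0.0612, -0.0629, -0.0316,  0.0332, -0.022 ,  0.0409,  0.018 ]), 'joint_efforts': array([  0.8911, -59.6593,   3.5375, -17.3524,   0.2108,  -1.0748,
        -0.0989]), 'eef_pos': array([0.4991, 0.2965, 0.0471]), 'orientation': array([-179.9675,   -0.0281,   81.5609]), 'ft_force': array([-3.2025, -0.4423,  6.0959]), 'ft_torque': array([-0.0696,  0.7905,  0.1112]), 'gripper_force': 62.336236238479614, 'gripper_width': 0.05434552146667769}
```

Call:
send_rows([
  [0, 0, 10, 0, 0, 0, 1],
  [0, 0, 25, 0, 0, 0, 1],
  [0, 0, 45, 0, 0, 0, 1],
  [0, 0, 70, 0, 0, 0, 1],
  [0, 0, 95, 0, 0, 0, 1],
  [0, 0, 120, 0, 0, 0, 1],
  [0, 0, 145, 0, 0, 0, 1],
  [0, 0, 165, 0, 0, 0, 1],
  [0, 0, 180, 0, 0, 0, 1],
  [0, 0, 180, 0, 0, 0, 1],
])

```text
t: 6.55
eef_pos: [0.5002, 0.2963, 0.2276]
orientation: [179.9, -0.1, 81.5]
ft_force: [0.3, 0.3, -3.4]
gripper_width: 0.0543
gripper_force: 64.0
```

```bash
python3 w.py w2 chute_ledge .109 chute_slot .115 chute_gate .161 chute_stop .07
python3 - <<'E'
from fit import *
# chute geometry from scene+side first-frame depth: save world points
for cam in ["scene","side"]:
    i=r.camera_info(cam); D=np.load(cam+"D.npy")
    v,u=np.mgrid[:400,:640]; d=D.ravel()
    c=np.stack([(u.ravel()-i["cx"])/i["fx"]*d,(v.ravel()-i["cy"])/i["fy"]*d,d],1)
    X=(c-np.array(i["t"]))@np.array(i["R"]); np.save(cam+"X.npy",X[d>0])
    k=X[(d>0)&(X[:,2]>.182)&(X[:,2]<.2)&(abs(X[:,1]+.12)<.15)&(abs(X[:,0]-.57)<.2)]  # gate top
    m=k[:,:2].mean(0); w,V=np.linalg.eigh(np.cov(k[:,:2].T)); a=V[:,1]*np.sign(V[0,1])
    t=(k[:,:2]-m)@a; n=(k[:,:2]-m)@V[:,0]
    print(cam,len(k),m,a,np.rad2deg(np.arctan2(a[1],a[0])),np.percentile(t,[1,99]),np.percentile(n,[2,98]),k[:,2].mean())
E
```

```text
6.55 [0.5002 0.2963 0.2276] [179.8955  -0.0903  81.5067] [-38.0705  25.1471   7.6658  93.4369  -3.7007  61.5251 -37.8588] 0.05429019016497319 [ 0.2894  0.2776 -3.4224]
chute_ledge [501. 191.] 0.56 [0.6604 0.2741 0.109 ] [0.6781 0.2631 0.0783]
scene 443 [ 0.58580231 -0.11784413] [0.99243253 0.12279116] 7.0532160971931415 [-0.09149881  0.08456001] [-0.01410269  0.01645386] 0.19183840758935697
side 633 [ 0.56855515 -0.12532364] [0.99274933 0.120203  ] 6.903818629048036 [-0.07945708  0.09090555] [-0.0181416   0.01287889] 0.1909495272238617
```

View pics/w2.png

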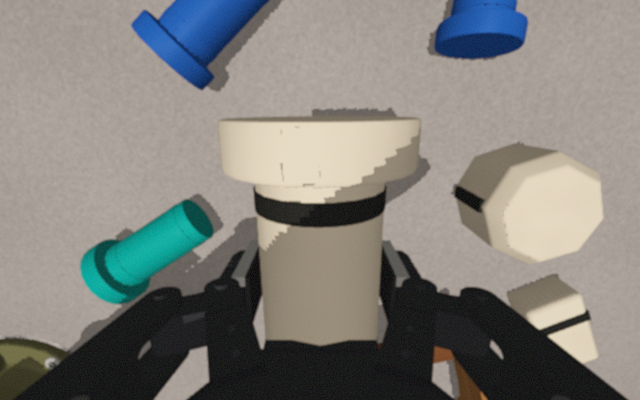

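```bash
cat > chute.py <<'E'
from fit import *
def fitchute(X,p0):
    X=X[(np.hypot(X[:,0]-.59,X[:,1]+.1)<.3)&(X[:,2]>.03)&(X[:,2]<.21)]
    def loc(p):
        c,s=np.cos(p[2]),np.sin(p[2]); d=X[:,:2]-p[:2]
        return np.c_[d@[c,s],d@[-s,c],X[:,2]-p[3]]
    fl=lambda y: np.where(y>0,.115-y*np.tan(np.deg2rad(8)),.115+y*np.tan(np.deg2rad(9)))
    L=loc(p0); y=L[:,1]; h=L[:,2]-fl(y)
    floor=(abs(L[:,0]+.018)<.05)&(y<.065)&(y>-.28)&(abs(h)<.015)
    sx=np.sign(L[:,0]); wall=(h>.01)&(h<.03)&(abs(abs(L[:,0])-.073)<.012)&(y<.06)&(y>-.27)&((y>-.1)|(y<-.16))
    kerb=(abs(L[:,0])<.06)&(abs(y-.07)<.012)&(L[:,2]>.109)&(L[:,2]<.118)
    gt=(abs(L[:,2]-.193)<.006)
    def f(p):
        M=loc(p); 
        return np.r_[(M[:,2]-fl(M[:,1]))[floor], (M[:,0]-sx*.073)[wall], (M[:,1]-.07)[kerb]]
    s=least_squares(f,p0,loss="soft_l1",f_scale=.002)
    M=loc(s.x); 
    return s.x,(floor.sum(),(wall&(sx>0)).sum(),(wall&(sx<0)).sum(),kerb.sum()),np.median(abs(f(s.x)))
if __name__=="__main__":
    np.set_printoptions(precision=4,suppress=True)
    A=[np.load("sceneX.npy"),np.load("sideX.npy")]
    for X in A+[np.vstack(A)]:
        p=np.array([.562,.010,np.deg2rad(7.5),0])
        for k in range(4): p,n,e=fitchute(X,p)
        print(p[:2],np.rad2deg(p[2]),p[3],n,e)
E
python3 chute.py
```

```text
[0.5684 0.0126] 8.005607176434628 -0.0006599146084273321 (np.int64(1960), np.int64(231), np.int64(214), np.int64(35)) 0.002168836259772683
[0.5513 0.0082] 7.206124626442994 -0.0008538485538458733 (np.int64(1947), np.int64(345), np.int64(399), np.int64(55)) 0.0015291980684485201
[0.5614 0.0098] 6.605186362331974 -0.0007229627812423639 (np.int64(4024), np.int64(365), np.int64(300), np.int64(92)) 0.001342166515255816
```

Call:
send_rows([
  [0, -20, 22, 0, 0, -0.16, 1],
  [5, -50, 22, 0, 0, -0.32, 1],
  [15, -85, 22, 0, 0, -0.48, 1],
  [25, -120, 22, 0, 0, -0.64, 1],
  [35, -155, 22, 0, 0, -0.8, 1],
  [42, -190, 22, 0, 0, -0.96, 1],
  [48, -220, 22, 0, 0, -1.12, 1],
  [53, -240, 22, 0, 0, -1.25, 1],
  [53, -251, 22, 0, 0, -1.295, 1],
  [53, -251, 22, 0, 0, -1.295, 1],
])

```text
t: 8.05
eef_pos: [0.5524, 0.0447, 0.2479]
orientation: [180.0, 0.0, 7.4]
ft_force: [0.2, 0.2, -3.4]
gripper_width: 0.054
gripper_force: 64.3
```

```bash
python3 w.py w3 chute_ledge .109 chute_slot .115 chute_gate .161 chute_stop .07 core .267 core_collar .267
```

```text
8.05 [0.5524 0.0447 0.2479] [179.9959   0.0483   7.3588] [-26.5794  23.9294  29.1436  95.5967 -12.7025  63.8326 -76.5281] 0.05402840874169251 [ 0.1746  0.1607 -3.4007]
chute_slot [535. 197.] 0.31 [ 0.5705 -0.1576  0.115 ] [ 0.5839 -0.104   0.1845]
chute_gate [534. 199.] 0.86 [ 0.5773 -0.1226  0.161 ] [ 0.5821 -0.1044  0.1846]
chute_stop [616. 178.] 0.59 [ 0.593 -0.273  0.07 ] [ 0.593 -0.273  0.07 ]
core [319. 261.] 0.76 [0.5585 0.0463 0.267 ] [0.5703 0.0477 0.2892]
core [125. 182.] 0.63 [0.5843 0.1308 0.267 ] [0.5021 0.2908 0.011 ]
core_collar [173. 372.] 0.71 [0.4872 0.1117 0.267 ] [0.5358 0.0912 0.3107]
```

View pics/w3.png

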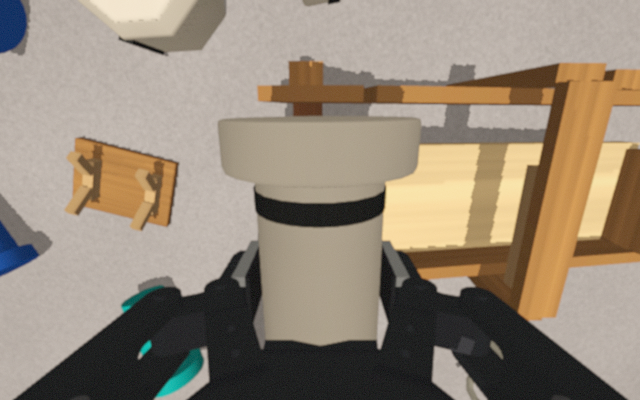

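Run:
```python
from fit import *
np.set_printoptions(precision=4,suppress=True)
X=pts("w3.npz",(250,50,640,300),(.03,.2))
p=np.array([.561,.010,np.deg2rad(7.3)])
c,s=np.cos(p[2]),np.sin(p[2]); d=X[:,:2]-p[:2]; x=d@[c,s]; y=d@[-s,c]; z=X[:,2]
fl=np.where(y>0,.115-y*np.tan(np.deg2rad(8)),.115+y*np.tan(np.deg2rad(9))); h=z-fl
k=(abs(h)<.008)&(abs(x+.01)<.055)&(y<-.02)&(y>-.27)
A=np.c_[x,y,np.ones_like(x)]; q=np.linalg.lstsq(A[k],z[k],rcond=None)[0]; print("plane x,y slope deg",np.rad2deg(np.arctan(q[:2])),q[2],k.sum())
f=(abs(h)<.008)
b=(h>.02)&(h<.045)
for y0 in np.arange(-.26,0.02,.03):
    m=f&(abs(y-y0)<.01); w=b&(abs(y-y0)<.01)
    xx=x[m&(x<.05)]; t=x[w&(x>.05)]; u=x[w&(x<-.05)]
    o=[round(y0,2),m.sum()]
    for g,P in ((xx,[1,99]),(t,[2,98]),(u,[2,98])): o.append(np.percentile(g,P) if len(g)>10 else None)
    print(*o)
g=(abs(z-.193)<.006); print("gate y",np.percentile(y[g],[2,98]),"x",np.percentile(x[g],[2,98]))
m=(abs(x+.03)<.03)&(y<-.24); print(np.c_[y,h][m&(h>.01)][:,0].max() if (m&(h>.01)).any() else None)
```

```text
plane x,y slope deg [-0.0528  8.9138] 0.11443440997277673 13325
-0.26 1484 [-0.0753  0.0332] None [-0.087  -0.0746]
-0.23 0 None [0.0712 0.0827] [-0.0865 -0.0744]
-0.2 1 None None None
-0.17 1299 [-0.0746  0.0345] None None
-0.14 1890 [-0.0744  0.0343] [0.0718 0.0839] [-0.0866 -0.0736]
-0.11 2094 [-0.0741  0.0349] [0.0724 0.0955] [-0.0968 -0.0735]
-0.08 2075 [-0.074   0.0352] [0.0723 0.0842] [-0.0851 -0.0731]
-0.05 1563 [-0.0736  0.0308] [0.0729 0.084 ] [-0.0814 -0.0732]
-0.02 186 [-0.0585  0.0012] [0.0728 0.0844] None
0.01 0 None [0.073 0.085] None
gate y [-0.1456 -0.1156] x [-0.0658  0.0818]
-0.2856693024488125
```

Run:
```python
from fit import *
np.set_printoptions(precision=4,suppress=True)
X=pts("w3.npz",(262,185,378,345),(.24,.33))
B=X; p,al=axis(B,.265,np.deg2rad(7)); print(p[:2],np.rad2deg(p[2]),p[3],np.percentile(al,[1,99]))
C=pts("w3.npz",(215,110,425,185),(.24,.35))
o=np.array([.561,.0097]); th=np.deg2rad(6.9); a=np.array([np.cos(th),np.sin(th)]); n=np.array([-a[1],a[0]])
for nm,P in(("body",B),("coll",C)): print(nm,np.percentile((P[:,:2]-o)@a,[1,50,99]),np.percentile((P[:,:2]-o)@n,[1,50,99]),P[:,2].max())
t=(B[:,:2]-o)@a; y=(B[:,:2]-o)@n
for x0 in (-.02,-.01,0,.01,.02,.03): 
    m=abs(t-x0)<.003; print(x0,B[m,2].max() if m.any() else None, np.percentile(B[m,2],95) if m.any() else None)
```

```text
[0.567  0.0467] 7.780352400467526 0.261607624095401 [-0.0375  0.0343]
body [-0.027   0.0108  0.0448] [0.0119 0.0362 0.0601] 0.32232607987188583
coll [0.0452 0.0557 0.0645] [0.0018 0.0365 0.0713] 0.3032424092882914
-0.02 0.29086630090350923 0.28982282303498863
-0.01 0.29097478638937585 0.2898071839847303
0 0.291381653345792 0.28982636181815
0.01 0.2908216825837607 0.2898096329967771
0.02 0.29116542446991955 0.28974108690242634
0.03 0.29140163295186033 0.29028531630026344
```

Call:
send_rows([
  [0, 0, -20, 0, 0, -0.007, 1],
  [0, 0, -40, 0, 0, -0.007, 1],
  [0, 0, -60, 0, 0, -0.007, 1],
  [0, 0, -78, 0, 0, -0.007, 1],
  [0, 0, -92, 0, 0, -0.007, 1],
  [0, 0, -104, 0, 0, -0.007, 1],
  [0, 0, -112, 0, 0, -0.007, 1],
  [0, 0, -118, 0, 0, -0.007, 1],
  [0, 0, -122, 0, 0, -0.007, 1],
  [0, 0, -122, 0, 0, -0.007, 1],
])

```text
t: 9.65
eef_pos: [0.5527, 0.0451, 0.1262]
orientation: [-180.0, 0.0, 6.9]
ft_force: [1.0, -0.0, -3.1]
gripper_width: 0.0545
gripper_force: 64.3
```

Call:
send_rows([
  [0, 0, -1, 0, 0, 0, 1],
  [0, 0, -2, 0, 0, 0, 1],
  [0, 0, -2, 0, 0, 0, 0.34],
  [0, 0, -2, 0, 0, 0, 0.31],
  [0, 0, -2, 0, 0, 0, 0.28],
  [0, 0, -2, 0, 0, 0, 0.25],
  [0, 0, -2, 0, 0, 0, 0.22],
  [0, 0, -2, 0, 0, 0, 0.2],
  [0, 0, -2, 0, 0, 0, 0.18],
  [0, 0, -2, 0, 0, 0, 0.18],
])

```text
t: 10.9
eef_pos: [0.5527, 0.0451, 0.1243]
orientation: [-180.0, -0.0, 6.9]
ft_force: [0.3, -0.3, -0.6]
gripper_width: 0.0699
gripper_force: 0.2
```

Call:
send_rows([
  [0, 3, 0, 0, 0, 0, 0.18],
  [-1, 7, 0, 0, 0, 0, 0.18],
  [-1, 8, 3, 0, 0, 0, 0.15],
  [-1, 8, 10, 0, 0, 0, 0.1],
  [-1, 8, 25, 0, 0, 0, 0.1],
  [-1, 8, 45, 0, 0, 0, 0.1],
  [-1, 8, 70, 0, 0, 0, 0.1],
  [-1, 8, 95, 0, 0, 0, 0.1],
  [-1, 8, 120, 0, 0, 0, 0.1],
  [-1, 8, 120, 0, 0, 0, 0.1],
])

```text
t: 12.15
eef_pos: [0.5529, 0.0527, 0.2472]
orientation: [-180.0, -0.3, 6.9]
ft_force: [0.0, -0.6, 0.5]
gripper_width: 0.0769
gripper_force: 0.0
```

```bash
python3 w.py w4 core .137 core_collar .137
python3 - <<'E'
from fit import *
np.set_printoptions(precision=4,suppress=True)
X=pts("w4.npz",(230,60,420,330),(.10,.19))
o=np.array([.561,.0097]); th=np.deg2rad(6.9); a=np.array([np.cos(th),np.sin(th)]); n=np.array([-a[1],a[0]])
t=(X[:,:2]-o)@a; y=(X[:,:2]-o)@n
B=X[(t<.042)&(t>-.05)&(X[:,2]>.14)&(abs(y-.04)<.04)]; C=X[(t>.03)&(t<.072)&(X[:,2]>.167)]
p,al=axis(B,.137,th); print("y",(p[:2]-o)@n,np.rad2deg(p[2]),p[3],"collar x",np.percentile((C[:,:2]-o)@a,[1,99]),len(B),len(C))
E
```

```text
12.15 [0.5529 0.0527 0.2472] [-179.996    -0.2789    6.8942] [-27.5719  23.931   29.4093  95.7945 -12.9141  63.3794 -77.6093] 0.07693685967365026 [ 0.0474 -0.5932  0.4655]
core [314. 192.] 0.69 [0.5556 0.0586 0.137 ] [0.5626 0.0589 0.1632]
core_collar [312. 124.] 0.84 [0.6123 0.066  0.137 ] [0.614  0.0653 0.1753]
core_collar [  2. 268.] 0.62 [0.4485 0.3373 0.137 ] [0.3975 0.4177 0.0634]
y 0.04782901180011712 7.2723319397395025 0.13539513825752375 collar x [0.0443 0.064 ] 7050 1969
```

View pics/w4.png

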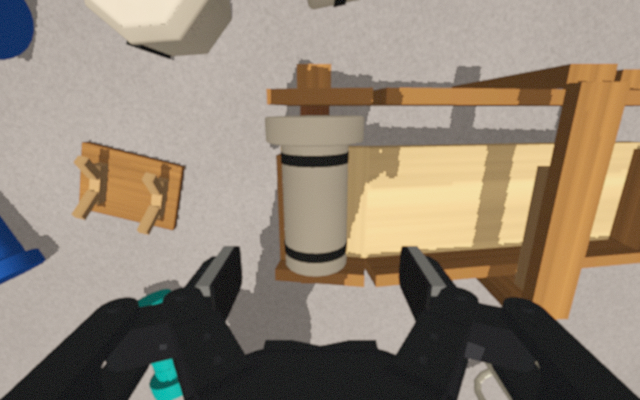

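Call:
send_rows([
  [1, 20, 0, 0, 0.005, 0, 1],
  [2, 45, 0, 0, 0.005, 0, 1],
  [3, 64, 0, 0, 0.005, 0, 1],
  [3, 64, 0, 0, 0.005, 0, 1],
  [3, 64, -20, 0, 0.005, 0, 1],
  [3, 64, -45, 0, 0.005, 0, 1],
  [3, 64, -70, 0, 0.005, 0, 1],
  [3, 64, -95, 0, 0.005, 0, 1],
  [3, 64, -112, 0, 0.005, 0, 1],
  [3, 64, -118, 0, 0.005, 0, 1],
])

```text
t: 13.55
eef_pos: [0.5542, 0.1161, 0.1253]
orientation: [180.0, 0.4, 6.9]
ft_force: [-0.3, 0.6, -0.0]
gripper_width: 0.0001
gripper_force: 0.0
```

```bash
python3 w.py w5
python3 - <<'E'
from h import *
im,D=r.grab_frame("side"); a=im[170:280,270:400,::-1]; b=np.load("w5.npz")["im"][:,:,::-1]
cv2.imwrite("pics/c.png",np.hstack([cv2.resize(a,(355,300),interpolation=cv2.INTER_CUBIC),cv2.resize(b,(440,300))]))
E
```

```text
13.55 [0.5542 0.1161 0.1253] [179.9863   0.3874   6.86  ] [-30.6178  32.2165  25.594  103.2043 -17.7708  48.9755 -79.7258] 5.531976762078301e-05 [-0.3129  0.5554 -0.0225]
```

View pics/c.png

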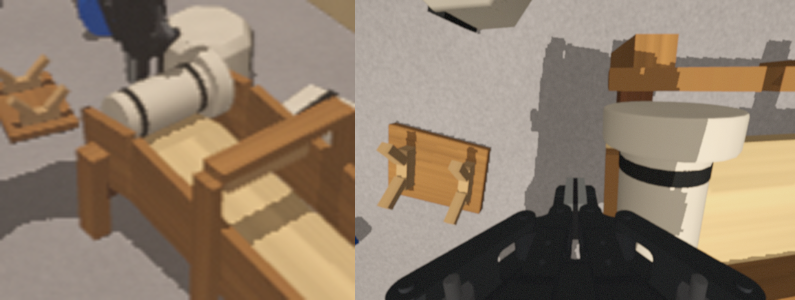

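Call:
send_rows([
  [0, 0, 5, 0, 0, 0, 1],
  [1, -5, 5, 0, 0, 0, 1],
  [1, -10, 5, 0, 0, 0, 1],
  [2, -15, 5, 0, 0, 0, 1],
  [2, -20, 5, 0, 0, 0, 1],
  [3, -24, 5, 0, 0, 0, 1],
  [3, -28, 5, 0, 0, 0, 1],
  [4, -32, 5, 0, 0, 0, 1],
  [4, -36, 5, 0, 0, 0, 1],
  [5, -40, 5, 0, 0, 0, 1],
])

```text
t: 14.9
eef_pos: [0.5596, 0.0767, 0.1312]
orientation: [-180.0, 0.3, 6.9]
ft_force: [-0.2, 1.1, 0.6]
gripper_width: -0.0001
gripper_force: 1.1
```

```bash
cat > core.py <<'E'
from fit import *
import sys
np.set_printoptions(precision=4,suppress=True)
o=np.array([.561,.0097]); th=np.deg2rad(6.9); a=np.array([np.cos(th),np.sin(th)]); n=np.array([-a[1],a[0]])
s=r.state(); print("tcp chute y",(s["eef_pos"][:2]-o)@n,s["eef_pos"],s["ft_force"],s["t"])
for cam in sys.argv[1:]:
    info=r.camera_info(cam); im,D=r.grab_frame(cam); cv2.imwrite(f"pics/{cam}_{s['t']:.1f}.png",im[:,:,::-1])
    for nm in("core","core_collar"):
        for d in r.pinpoint(cam,nm):
            P=onz(info,d["pixel"],.14)
            if abs((P[:2]-o)@a)<.08: q=onz(info,d["pixel"],.14 if (P[:2]-o)@n>-.1 else .103); print(cam,nm,np.round(d["pixel"]),round(d["confidence"],2),"chute xy",(q[:2]-o)@a,(q[:2]-o)@n)
E
python3 core.py scene side
```

```text
tcp chute y 0.06668642856992668 [0.5596 0.0767 0.1312] [-0.2491  1.0879  0.5868] 14.9
scene core [284. 180.] 0.91 chute xy -0.004138976802390971 0.02522606251700177
scene core [414. 210.] 0.58 chute xy -0.012958058649373492 0.4653584027954635
scene core_collar [279. 196.] 0.89 chute xy 0.06215563726589969 0.032141823446124006
scene core_collar [412. 197.] 0.7 chute xy -0.061022217491686806 0.449900904958857
scene core_collar [290. 193.] 0.34 chute xy 0.042202733209885226 0.06070144093870295
side core [262. 159.] 0.77 chute xy -0.012372678945085005 0.41906462849027015
side core [355. 211.] 0.71 chute xy 0.03505138047699032 -0.023634467551487754
side core [334. 207.] 0.65 chute xy 0.0017426035185155674 0.029225795455909292
side core_collar [309. 170.] 0.98 chute xy 0.07213254376910205 0.252724484738305
side core_collar [256. 150.] 0.74 chute xy 0.003439473238602008 0.4945023334459934
side core_collar [349. 201.] 0.64 chute xy 0.056842226966700424 0.028753162089713125
```

Call:
send_rows([
  [1, -5, 1, 0, 0, 0, 1],
  [1, -10, 1, 0, 0, 0, 1],
  [2, -15, 2, 0, 0, 0, 1],
  [2, -20, 2, 0, 0, 0, 1],
  [3, -25, 3, 0, 0, 0, 1],
  [4, -30, 3, 0, 0, 0, 1],
  [4, -34, 3, 0, 0, 0, 1],
  [4, -36, 3, 0, 0, 0, 1],
  [4, -36, 3, 0, 0, 0, 1],
  [4, -36, 3, 0, 0, 0, 1],
])

```text
t: 16.45
eef_pos: [0.5637, 0.0413, 0.1342]
orientation: [-180.0, 0.3, 6.9]
ft_force: [-0.1, 0.4, 0.7]
gripper_width: 0.0002
gripper_force: 0.0
```

```bash
python3 core.py scene side
```

```text
tcp chute y 0.031018918657490097 [0.5637 0.0413 0.1342] [-0.1237  0.3623  0.6918] 16.45
scene core [416. 210.] 0.92 chute xy -0.01408266298424755 0.4690332705095101
scene core [235. 171.] 0.5 chute xy -0.014561077671484882 -0.1646042685160726
scene core_collar [410. 196.] 0.6 chute xy -0.06166273744505699 0.4412145534358918
scene core_collar [230. 182.] 0.49 chute xy 0.03314595862006256 -0.16397698843890474
side core [390. 259.] 0.69 chute xy 0.0018742912430966964 -0.20213206178444
side core [259. 160.] 0.56 chute xy -0.024156998656305887 0.4196808349749016
side core [404. 251.] 0.16 chute xy 0.053059064090284803 -0.20074036705501846
side core_collar [311. 169.] 0.91 chute xy 0.07985462012893017 0.2536735989561968
side core_collar [255. 150.] 0.64 chute xy -0.0011169274099461382 0.4908846255153272
side core_collar [402. 249.] 0.56 chute xy 0.053516432133876905 -0.19341893317580516
```

It is rolling, already past the gate. I'll lift the arm clear and let the core settle.

Call:
send_rows([
  [0, 5, 10, 0, 0, 0, 1],
  [0, 10, 30, 0, 0, 0, 1],
  [0, 10, 50, 0, 0, 0, 1],
  [0, 10, 70, 0, 0, 0, 1],
  [0, 10, 80, 0, 0, 0, 1],
  [0, 10, 80, 0, 0, 0, 1],
  [0, 10, 80, 0, 0, 0, 1],
  [0, 10, 80, 0, 0, 0, 1],
  [0, 10, 80, 0, 0, 0, 1],
  [0, 10, 80, 0, 0, 0, 1],
])

```text
t: 18.0
eef_pos: [0.5637, 0.051, 0.214]
orientation: [-180.0, 0.3, 6.9]
ft_force: [-0.3, 0.2, 0.1]
gripper_width: 0.0001
gripper_force: 0.0
```

```bash
python3 core.py scene side | grep -v "0\.4\|0\.25"; python3 core.py side | grep -v "0\.4\|0\.25"
python3 - <<'E'
import cv2,glob,os
f=max(glob.glob("pics/side_*.png"),key=os.path.getmtime); a=cv2.imread(f)[180:340,280:460]; cv2.imwrite("pics/d.png",cv2.resize(a,(675,600),interpolation=cv2.INTER_CUBIC))
E
```

```text
tcp chute y 0.040714309685175254 [0.5637 0.051  0.214 ] [-0.3329  0.2253  0.1413] 18.0
side core [305. 168.] 0.82 chute xy 0.07062314506133908 0.2738604049363828
side core_collar [419. 266.] 0.68 chute xy 0.0427165273122251 -0.2644536160382777
side core_collar [311. 171.] 0.6 chute xy 0.07016781090830185 0.2431173500405496
tcp chute y 0.04075320299140862 [0.5637 0.0511 0.2143] [-0.5125  0.1391  0.1732] 18.3
side core_collar [311. 171.] 0.92 chute xy 0.06990804117732248 0.24161703103097099
side core_collar [255. 148.] 0.56 chute xy 0.008650651068352938 0.5111364374114763
```

View pics/d.png

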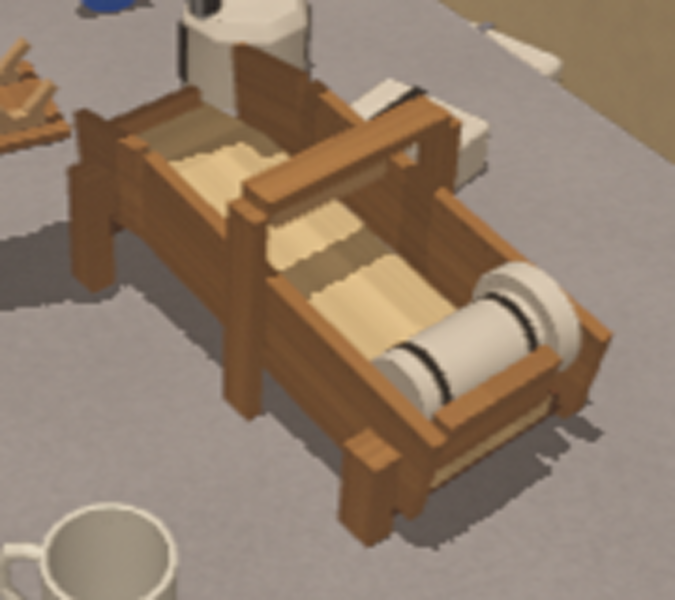

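The core lies square against the stop, with its collar in the slot. I'll wait one more call so it settles, then hand in.

Call:
send_rows([
  [0, 0, 0, 0, 0, 0, 1],
  [0, 0, 0, 0, 0, 0, 1],
  [0, 0, 0, 0, 0, 0, 1],
  [0, 0, 0, 0, 0, 0, 1],
  [0, 0, 0, 0, 0, 0, 1],
  [0, 0, 0, 0, 0, 0, 1],
  [0, 0, 0, 0, 0, 0, 1],
  [0, 0, 0, 0, 0, 0, 1],
  [0, 0, 0, 0, 0, 0, 1],
  [0, 0, 0, 0, 0, 0, 1],
])

```text
t: 19.7
eef_pos: [0.5637, 0.0511, 0.2143]
orientation: [-180.0, 0.3, 6.9]
ft_force: [0.6, -0.8, 0.2]
gripper_width: -0.0003
gripper_force: 0.0
```

```bash
python3 -c "
from rig import r
print(r.close_job())"
```

```text
the job is handed in; nothing more can be done
None
```

The core was set down on the ledge, let go, and pushed over the crest; it rolled down under the gate and lies against the stop with its collar in the slot, the mug and moulds were not touched, and the job was handed in at about 20 s (no verdict was returned).

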